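# Pack saddles in a clamping channel and bolt the row in

### The job

Unlock the clamping fixture: lift the bolt's handle out of its notch and draw the bolt fully back. Load every black saddle that stands beside the fixture into its channel, upright and crosswise like slices of bread, and butt them into one row without gaps, hard up against the wooden end stop, pushing the saddles themselves while the bolt stays back. Then slide the bolt forward to stand close behind the last saddle and turn its handle fully down into the notch there, leaving the tools lying about undisturbed.

Things in the scene. Friction and masses are not known exactly. Their poses are not given: they have to be found in the camera images.
- fixture: clamping fixture, fixed to the table: open channel at its +y end, barrel bolt at its -y end. Origin on the table top; x across (away from the robot), y along it towards the end stop, z up. Base plate 8 mm thick, x -62 to 62, y -250 to 230 mm. Tallest fixed part: comb teeth, z = 46 mm. Bolt axis along y at x = 0, z = 24 mm, in two guide blocks 34 mm wide, 40 mm high (y -48 to -30 and -235 to -220).
- stop_face (a point): foot of the wooden end stop's face (stop top at z = 40 mm), middle of the channel floor: fixture x = 0, y = 205, z = 8 mm. The channel runs from here to y = -35 between wooden side rails 100 mm apart (x = -50 to 50, tops at z = 20 mm). In a tight row the saddles' origins lie at y = 185, 145, 105, 65 mm, z = 8 mm, x = 0, their own x axis along the fixture's y.
- saddle_0: one of 2 to 4 identical upright black moulded saddles (absent ones read None): 40 mm thick along own x, 88 long along own y, 40 high at the ends, 26 in the middle (rounded hollow on top); 0.08 to 0.16 kg. Origin: centre of the underside, z up. Grip the flat faces x = -20 and 20 mm at the middle; either way round will do. Start: on the table on the far side of the fixture.
- saddle_1: a saddle exactly like saddle_0, or absent
- saddle_2: a saddle exactly like saddle_0, or absent
- saddle_3: a saddle exactly like saddle_0, or absent
- bolt_slide (a joint): how far the bolt is pushed from parking towards the stop (fixture +y), 0 to 0.150 m. The handle stands at the notches at 0 (parking), 0.065 (row of four), 0.105 (three), 0.145 (two), with 4 mm of play either way. Hard stops at both ends; stays where left; about 2 N of friction. Starts at about 0.145.
- bolt_turn (a joint): angle of the bolt's handle about the bolt's axis, rad: 0 = straight up, 1.25 = fully down in a notch, leaning to fixture +x. Between notches it stops on the comb's teeth at about 0.75; the bolt slides freely only with the handle raised above that (below 0.6). Stays where left (0.05 N m of friction). Starts down in the notch for two.
- bolt_tip (a point): centre of the flat front end of the bolt's rod (14 mm diameter) that faces the saddles, z = 24 mm; at fixture y = -25 mm when parked. In the right notch it stands about 5 mm behind a tight row.
- handle_tab (a point): centre of the round steel tab at the handle's end: disc 24 mm in diameter, 12 mm thick along fixture y, 62 mm from the bolt's axis on a 10 mm stalk. Pinched from above across its 12 mm (fingers closing along fixture y) it can be lifted, slid and swung down, turning between the fingers. When down: fixture x = 59, z = 44 mm; up: x = 0, z = 86 mm. Its fixture y when parked: -205 mm.
- notch_park (a point): floor of the parking notch in the comb plate, which stands beside the bolt at fixture x = 27 to 33 mm; notch floors at z = 27, teeth tops at z = 46 mm, notches 18 mm wide along y; fixture y = -205 mm
- notch_four (a point): floor of the notch for a row of four saddles, fixture y = -140 mm
- notch_three (a point): floor of the notch for a row of three saddles, fixture y = -100 mm
- notch_two (a point): floor of the notch for a row of two saddles, fixture y = -60 mm
- pliers: pliers with red grips, 165 mm long; leave alone
- screwdriver: yellow screwdriver, 208 mm long; leave alone
Things that resemble listed ones, but are neither listed nor needed, are in the scene too. What is shaped like the saddle_1 but blue or turquoise is not meant.

How it is judged:
By the outcome, as a careful person would: the job done as asked, in the order asked, and still so for the second after the job is handed in, with the robot touching nothing.
Of saddle_0, saddle_1, saddle_2, saddle_3 only 2 to 4 are there at a start; the rules pass over those that are not, and their reading is None.
At some moment in a run one of saddle_0, saddle_1, saddle_2, saddle_3 may be knocked a few centimetres aside while the robot is not near it.
Once in a run the grip may slacken for a moment while it holds something.
It also fails if it takes over 210 s, if anything falls off the work surface, if the arm or the gripper's body presses on something with over 40 N, if the wrist force passes 120 N, or if a joint passes its speed limit or range.

### The arm

A 6-joint arm with a two-finger parallel gripper is mounted at the origin on the work surface; the furniture and walls round the work are solid. World frame = base frame: x ahead of the robot, y to its left, z up, the work surface at z = 0. Lengths are in m, angles in degrees, forces in N, time in s.
With the tool pointing down it reaches from about 0.325 to 0.85 m from the base axis. Payload 15.5 kg.
Tool frame: the origin (TCP) lies at the very end of the fingers, on their centre line; the grasp point (between the pads) lies arm.grip_depth behind it (arm.grip_depth is the distance from the TCP to the grasp point, in m); z points along the fingers, y is the line along which they close (so a half turn about z gives the same grasp; the last joint's range is limited). The gripper opens to 91 mm and grips with 3 to 60 N. Pads are 32 mm wide; open, the fingers measure 118 mm over their backs; the gripper's body (76 mm by 178 mm) begins 60 mm behind the grasp point.
Start: joints at [61.564, 28.281, 77.091, -0, 74.628, -5.472], TCP at [0.244, 0.575, 0.214] pointing down, gripper open.
Joint ranges: [-166.48, 166.48], [-47.26, 123.95], [12.59, 153.08], [-70.14, 250.14], [6.76, 159.57], [-176.63, 176.63]. Speed limits (degrees/s): [108.29, 108.29, 147.25, 172.46, 172.46, 172.46].

### API

Orientations are given as a 3x3 rotation matrix whose columns are the frame's x, y, z axes.
In Python, from rig import arm gives the robot as it stands. Calls block until the motion is done:
- arm.move_to(position, orientation): joint-space move of the TCP to a pose.
- arm.move_l(position, orientation=None, feed=0.15): straight line of the TCP; orientation=None keeps the orientation; feed is the mean speed in m/s.
- arm.move_joints(angles): joint-space move.
- arm.grip(opening): finger opening in m; the grip force is fixed at half the most; returns when the fingers have stopped.
- arm.sleep(seconds).
- arm.solve_ik(position, orientation): joint angles nearest the present ones, or None.
- arm.snapshot(name): name is "scene" or "top" or "wrist"; returns the picture (480x640x3 uint8, red, green, blue); there is no depth.
- arm.get_calibration(name): a dict with "intrinsics" (3x3 intrinsics, pixels), "cam_to_world" (4x4, takes a point from camera to world coordinates). Camera axes: x right, y down, z forward; pixel columns grow to the right and rows downward; lengths in m; the calibration is good to about 2 mm. A picture is of the moment at which its call begins: read the wrist's pose just before it. get_calibration takes no time and is no camera call; for the wrist camera it gives the pose at the moment of the call.
A pose or a line that the arm cannot do raises arm.Unreachable and nothing moves.
- arm.sign_off(): hands the job in; it is judged then, once.
Readings, each from a call of its own:
- arm.current_t(): time.
- arm.current_joint_positions(): joint angles.
- arm.current_dq(): joint speeds.
- arm.current_tau(): joint torques, N m.
- arm.current_ee_pos(): TCP position.
- arm.current_tool_rot(): TCP orientation.
- arm.current_force(): force on the tool from outside, world axes, zero at the start.
- arm.current_torque(): the same for the moment, N m.
- arm.current_width(): finger opening in m.
- arm.current_grasp_force(): force on a finger pad.
Only numpy, scipy, OpenCV 4.12 (cv2) and the standard library are available. Lean on these libraries where they do the work, as an engineer would, in place of code of your own. Each camera call takes 0.05 s, during which the arm holds its last target. There are 200 camera calls.

## Working session

There is one attempt and no reset: what is moved stays moved. The work goes in short steps, each a Python script; the robot and the scene stay as the last script left them, time stands still between calls to the robot, and variables do not carry over. Pictures are saved under pics/ and viewed, at most 14 in all, crops included, and the job is handed in when it is done.

```bash
mkdir -p pics; ls; python3 - <<'E'
from rig import arm
import cv2
for n in("top","scene"):
    im=arm.snapshot(n); cv2.imwrite(f"pics/{n}0.png",im[:,:,::-1])
    c=arm.get_calibration(n); print(n,c["intrinsics"],c["cam_to_world"])
print(arm.grip_depth,arm.current_t(),arm.current_tool_rot())
E
```

```text
pics
top [[441.70541267   0.         317.01970718]
 [  0.         441.70541267 240.56710816]
 [  0.           0.           1.        ]] [[-0.00178128 -0.97995204  0.19922557  0.40458833]
 [-0.99988576  0.00473566  0.01435379  0.01061322]
 [-0.01500949 -0.19917724 -0.97984853  1.07977642]
 [ 0.          0.          0.          1.        ]]
scene [[460.23375885   0.         322.00182527]
 [  0.         460.23375885 240.74778783]
 [  0.           0.           1.        ]] [[-0.81407351 -0.45834585  0.35665585  0.30846642]
 [-0.5805365   0.62512395 -0.52172542  0.49780023]
 [ 0.01617657 -0.63177459 -0.77498335  0.80005466]
 [ 0.          0.          0.          1.        ]]
0.0188 0.1 [[-9.20760780e-01  3.90127301e-01 -5.24885824e-04]
 [ 3.90127644e-01  9.20760229e-01 -1.01064063e-03]
 [ 8.90154909e-05 -1.13533072e-03 -9.99999352e-01]]
```

View pics/top0.png

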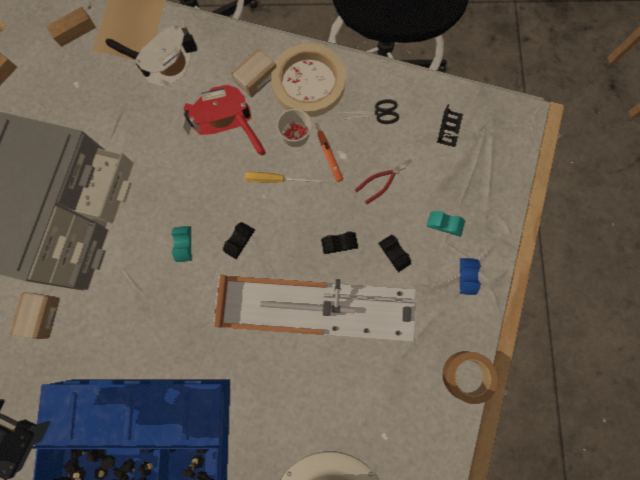

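View pics/scene0.png

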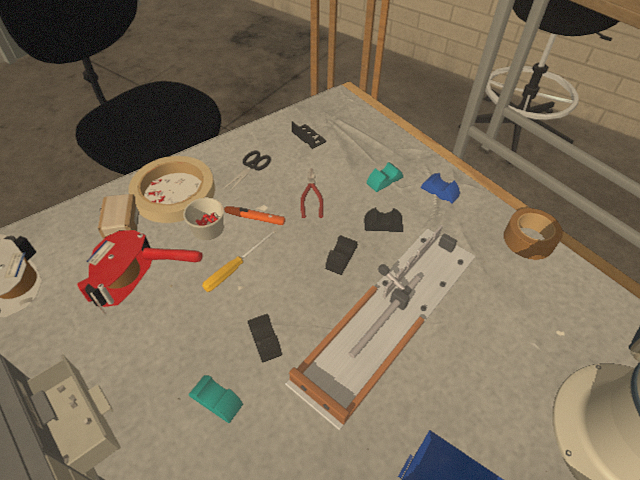

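The top view shows three black saddles at about (238,240), (340,242) and (395,253). The bolt is down near (338,290), and the stop is at the left (220,302). That means a row of three.

```bash
cat > h.py <<'E'
from rig import arm
import numpy as np, cv2
def snap(n):
    c=arm.get_calibration(n); return arm.snapshot(n),c
def ray(c,uv,z):
    K,T=c["intrinsics"],c["cam_to_world"]
    uv=np.atleast_2d(np.asarray(uv,float))
    d=(np.linalg.inv(K)@np.c_[uv,np.ones(len(uv))].T).T@T[:3,:3].T
    o=T[:3,3]; return o+d*((z-o[2])/d[:,2])[:,None]
def proj(c,P):
    T=np.linalg.inv(c["cam_to_world"]); p=np.atleast_2d(P)@T[:3,:3].T+T[:3,3]
    p=p@c["intrinsics"].T; return p[:,:2]/p[:,2:]
def R(yaw):  # tool down, closing line (tool y) at angle yaw (deg) in world xy
    a=np.radians(yaw); y=np.array([np.cos(a),np.sin(a),0]); z=np.array([0,0,-1.]); return np.c_[np.cross(y,z),y,z]
def dark(im,thr=60):
    g=im.max(2); m=(g<thr).astype(np.uint8); return cv2.morphologyEx(m,cv2.MORPH_OPEN,np.ones((3,3)))
def save(n,im): cv2.imwrite(f"pics/{n}.png",im[:,:,::-1])
E
python3 - <<'E'
from h import *
im,c=snap("top")
n,l,s,ce=cv2.connectedComponentsWithStats(dark(im))
for i in range(1,n):
    if 150<s[i,4]<1500:
        cnt=cv2.findContours((l==i).astype(np.uint8),0,2)[0][0]
        w=ray(c,cnt[:,0],0.035)[:,:2].astype(np.float32)
        print(ce[i].round(),s[i,4],cv2.minAreaRect(w*1000))
print(ray(c,[(217,277),(217,328),(415,290),(413,340)],0.02).round(3))
b=ray(c,[(337,283)],0.044)[0];print(b)
x=np.array([b[0]-0.03,b[1]-0.03,0.3])
for yaw in(90,-90,100):
    q=arm.solve_ik(x,R(yaw)); print(yaw,q)
arm.move_to(x,R(90))
im,c=snap("wrist"); save("w1",im); print(c,arm.current_t())
E
```

```text
[227.   9.] 210 ((1256.369873046875, 270.319580078125), (37.62112808227539, 66.83735656738281), 22.178407669067383)
[253.   5.] 155 ((1268.834716796875, 200.22573852539062), (47.09675979614258, 34.15401840209961), 89.1749267578125)
[566.   5.] 529 ((1247.4873046875, -662.5730590820312), (261.08538818359375, 51.9901237487793), 89.17469024658203)
[189.  43.] 195 ((1159.745361328125, 370.3490295410156), (62.390865325927734, 31.30792999267578), 24.179914474487305)
[121.  48.] 226 ((1143.13232421875, 549.2545776367188), (97.13175964355469, 20.038719177246094), 61.48616027832031)
[449. 127.] 416 ((910.0462646484375, -311.3830261230469), (46.07167434692383, 98.2270278930664), 74.30824279785156)
[ 88. 149.] 279 ((853.8867797851562, 609.1141967773438), (40.21931838989258, 68.91352844238281), 78.1521224975586)
[ 70. 197.] 302 ((733.3037719726562, 639.9281005859375), (40.99603271484375, 57.457130432128906), 77.79945373535156)
[238. 240.] 588 ((620.5631713867188, 218.07211303710938), (44.63706970214844, 83.89484405517578), 59.62609100341797)
[ 99. 235.] 187 ((629.9993896484375, 559.2269287109375
[... 1163 characters left out ...]
 8.84504590e+01 -2.54444375e-14
  7.93082848e+01  7.69449816e+01]
100 [-1.30550184e+01  1.22412561e+01  8.84504590e+01 -2.54444375e-14
  7.93082848e+01 -1.13055018e+02]
{'intrinsics': array([[371.93039199,   0.        , 322.02905404],
       [  0.        , 371.93039199, 235.62799231],
       [  0.        ,   0.        ,   1.        ]]), 'cam_to_world': array([[-2.56827459e-04,  9.70655878e-01,  2.40472660e-01,
         4.16579325e-01],
       [ 9.99999782e-01,  1.03069220e-04,  6.51977063e-04,
        -4.98207040e-02],
       [ 6.08060039e-04,  2.40472775e-01, -9.70655693e-01,
         4.71822552e-01],
       [ 0.00000000e+00,  0.00000000e+00,  0.00000000e+00,
         1.00000000e+00]])} 2.6
```

View pics/w1.png

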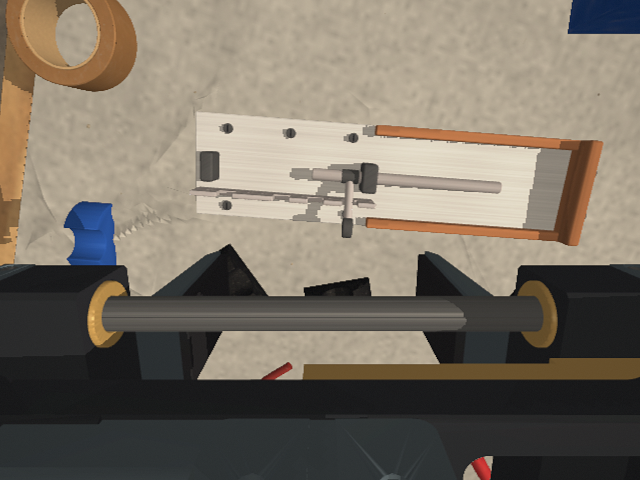

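The wrist view shows the whole fixture. Its -y end corners are near (196,112) and (196,212), the stop is near (580,192), and the tab is at (347,228). I'll enlarge it to get exact corners.

```bash
python3 - <<'E'
import cv2
im=cv2.imread("pics/w1.png")
a=cv2.resize(im[100:250,185:345],None,fx=4,fy=4,interpolation=2)[:,:400]
b=cv2.resize(im[100:250,520:620],None,fx=4,fy=4,interpolation=2)
cv2.imwrite("pics/w1c.png",cv2.hconcat([a,b]))
E
```

```text
(no output)
```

View pics/w1c.png

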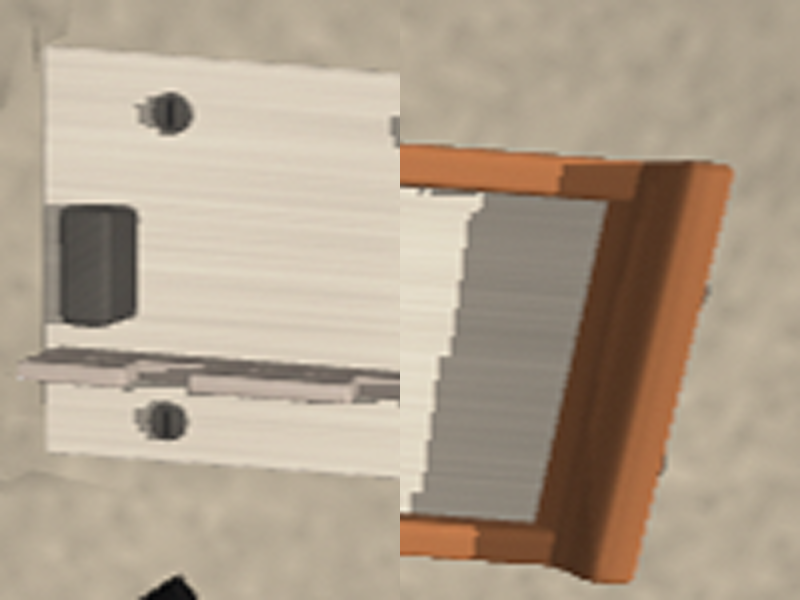

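```bash
cat >> h.py <<'E'
def fitfix(c,px,F):
    W=np.array([ray(c,p,f[2])[0] for p,f in zip(px,F)])[:,:2]; f=np.array(F)[:,:2]
    a,b=f-f.mean(0),W-W.mean(0)
    th=np.arctan2((a[:,0]*b[:,1]-a[:,1]*b[:,0]).sum(),(a*b).sum())
    Q=np.array([[np.cos(th),-np.sin(th)],[np.sin(th),np.cos(th)]]); t=W.mean(0)-Q@f.mean(0)
    return th,t,(f@Q.T+t-W)
try:
    th,tx,ty=np.load("fix.npy")
    Q=np.array([[np.cos(th),-np.sin(th)],[np.sin(th),np.cos(th)]]); YAW=np.degrees(th)+90 # fixture +y dir
except Exception: pass
def W(x,y,z):  # fixture mm -> world m
    p=Q@np.array([x,y])/1000+[tx,ty]; return np.array([p[0],p[1],z/1000])
def Fx(p): p=np.asarray(p); return np.r_[Q.T@(p[:2]-[tx,ty]),p[2:]]*1000
E
python3 - <<'E'
from h import *
c=arm.get_calibration("wrist")
px=[(196.25,111.5),(196.75,213),(571.75,150),(554.25,230)]
F=[(-.062,-.25,.008),(.062,-.25,.008),(-.05,.205,.008),(.05,.205,.008)]
th,t,r=fitfix(c,px,F); print(np.degrees(th),t,r*1000)
np.save("fix.npy",[th,*t])
E
python3 - <<'E'
from h import *
c=arm.get_calibration("wrist")
im=cv2.imread("pics/w1.png")
P=[W(59,-60,44),W(0,-235,24),W(0,120,24),W(50,-35,20),W(-50,-35,20),W(27,-60,46),W(50,205,8),W(-50,205,8),W(62,230,8)]
uv=proj(c,P);print(uv.round(1))
# tab pixel
print(Fx(ray(c,[(347,237)],.044)[0]),Fx(ray(c,[(499,187)],.024)[0]))
E
```

```text
-4.165477393005652 [0.45911949 0.04622504] [[-0.67267091  0.16545288]
 [ 0.77840181  0.4143916 ]
 [-0.00154304  0.21513395]
 [-0.10418786 -0.79497843]]
[[348.8 228.3]
 [205.  165.6]
 [501.2 187.5]
 [368.3 218.3]
 [377.  134.8]
 [351.5 201.7]
 [553.6 229.9]
 [571.9 150. ]
 [570.7 240.3]]
[ 69.74172296 -61.21685265  44.        ] [ -0.38124606 117.22224045  24.        ]
```

```bash
cat >> h.py <<'E'
GD=arm.grip_depth*1000
def tab(t,y,dz=0):  # TCP with grasp point on the tab
    return W(62*np.sin(t),y,24+62*np.cos(t)-GD+dz)
def swing(t0,t1,y,n=5,feed=.1):
    for t in np.linspace(t0,t1,n+1)[1:]: arm.move_l(tab(t,y),R(YAW),feed=feed)
def st(*a): print(*a,"t",arm.current_t(),"w",round(arm.current_width(),4),"gf",np.round(arm.current_grasp_force(),1),"F",np.round(arm.current_force(),1),"pos",Fx(arm.current_ee_pos()).round(1))
E
python3 - <<'E'
from h import *
arm.grip(.045)
arm.move_to(tab(1.25,-61,100),R(YAW))
arm.move_l(tab(1.25,-61,0),R(YAW),feed=.2)
st("at"); arm.grip(.0); st("grip")
swing(1.25,.25,-61); st("lifted")
im,c=snap("wrist"); save("w2",im)
arm.move_l(tab(.25,-206),R(YAW),feed=.1); st("back")
im,c=snap("wrist"); save("w3",im)
im,c=snap("top"); save("t3",im)
E
python3 -c "
import cv2
a=cv2.imread('pics/w3.png')[:,:];b=cv2.imread('pics/t3.png')[200:360,180:440]
b=cv2.resize(b,(640,394))
cv2.imwrite('pics/v3.png',cv2.resize(cv2.vconcat([a[:300],b]),None,fx=.85,fy=.85))"
```

```text
at t 4.8333 w 0.0449 gf 0.0 F [0.6 0.  0.6] pos [ 59.8 -61.3  26.1]
grip t 5.4417 w 0.0117 gf 30.0 F [ 2.  -1.6  2.5] pos [ 59.2 -61.1  24.9]
lifted t 6.8167 w 0.0119 gf 30.0 F [ 0.7 -0.6  1.1] pos [ 15.5 -61.   65.4]
back t 8.4667 w 0.012 gf 30.0 F [-0.3 -1.8  2.7] pos [  15.4 -205.8   65.3]
```

View pics/v3.png

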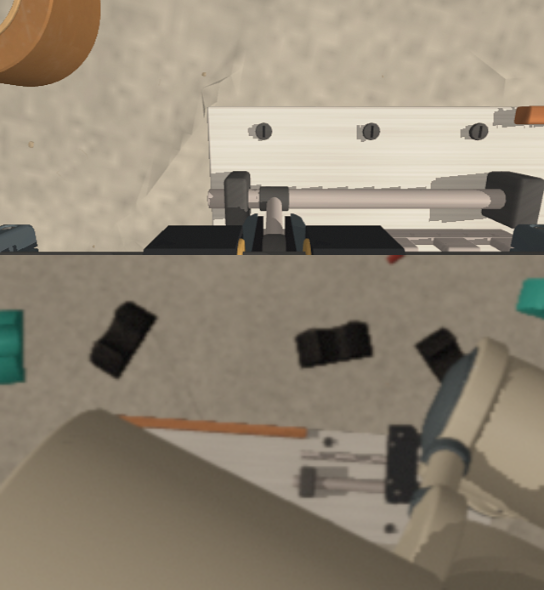

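The bolt is fully back, with its tip just in front of the front guide and the handle raised. Next I'll release it and load the first saddle.

```bash
cat >> h.py <<'E'
def look(xy,name=None):
    """view from straight above with the wrist camera; returns x,y,(short-axis yaw)"""
    arm.move_to([xy[0]+.066,xy[1],.28],R(90))
    im,c=snap("wrist")
    if name: save(name,im)
    u=proj(c,[*xy,.035])[0]
    n,l,s,ce=cv2.connectedComponentsWithStats(dark(im[:250]))
    ok=[i for i in range(1,n) if 1500<s[i,4]<12000]
    if not ok: print("none",s[1:]); return None
    i=min(ok,key=lambda i:np.hypot(*(ce[i]-u)))
    cnt=cv2.findContours((l==i).astype(np.uint8),0,2)[0][0]
    (cx,cy),(w,h),a=cv2.minAreaRect((ray(c,cnt[:,0],.038)[:,:2]*1000).astype(np.float32))
    if w>h: w,h,a=h,w,a+90
    while a<YAW-90:a+=180
    while a>YAW+90:a-=180
    print("saddle",round(cx,1),round(cy,1),"size",round(w,1),round(h,1),"yaw",round(a,1),"px",ce[i].round(),"off",(ce[i]-u).round())
    return cx/1000,cy/1000,a
def pick(s):
    x,y,a=s; arm.grip(.07)
    arm.move_to([x,y,.12],R(a)); arm.move_l([x,y,.004],R(a),feed=.15)
    arm.grip(.0); st("grip")
    arm.move_l([x,y,.13],R(a),feed=.2); st("lift")
def place(y):
    arm.move_to(W(0,y,135),R(YAW)); st("carry")
    arm.move_l(W(0,y,30),R(YAW),feed=.2); arm.move_l(W(0,y,12.7),R(YAW),feed=.05); st("down")
    arm.grip(.056); arm.move_l(W(0,y,110),R(YAW),feed=.25)
E
python3 - <<'E'
from h import *
arm.grip(.03); arm.move_l(tab(.25,-206,60),R(YAW),feed=.2)
s=look((.6206,.218),"w4")
E
```

```text
saddle 624.9 221.3 size 38.3 81.8 yaw 58.5 px [325. 148.] off [3. 3.]
```

View pics/w4.png

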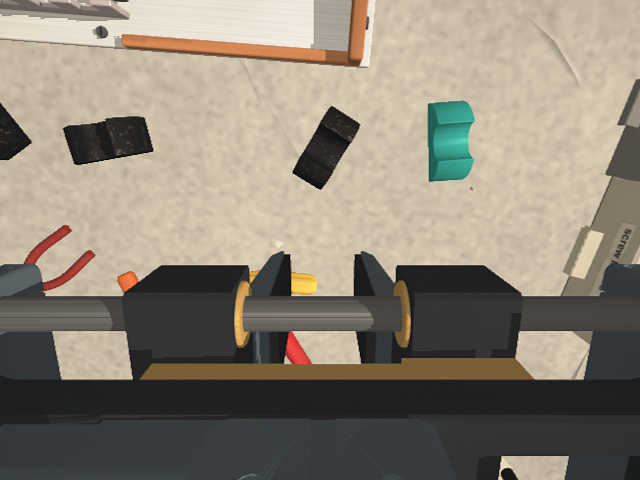

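The saddle is clear at (325,148), so I'll pick and place it.

```bash
cat >> h.py <<'E'
def push(n,ystart):
    """push with closed fingers; n saddles in row incl. this one"""
    arm.grip(.0)
    yc=205-40*n-13.5   # TCP y when the row is tight (nominal)
    arm.move_l(W(0,ystart,110),R(YAW),feed=.25); arm.move_l(W(0,ystart,14),R(YAW),feed=.2)
    f0=arm.current_force(); arm.move_l(W(0,yc-6,14),R(YAW),feed=.06)
    y=yc-6; d=Q[:,1]
    while True:
        f=-(arm.current_force()-f0)[:2]@d
        if f>12 or y>yc+14: break
        y+=1; arm.move_l(W(0,y,14),R(YAW),feed=.02)
    arm.sleep(.1); print("push y-nominal",round(y-yc,1),"f",round(-(arm.current_force()-f0)[:2]@d,1)); st()
    arm.move_l(W(0,y-15,14),R(YAW),feed=.1); arm.move_l(W(0,y-15,130),R(YAW),feed=.25)
E
python3 - <<'E'
from h import *
pick((.6249,.2213,58.5)); place(150)
push(1,95)
im,c=snap("wrist"); save("w5",im)
look((.6127,-.0271))
E
```

```text
grip t 14.2333 w 0.0399 gf 30.0 F [-0.4 -0.7  4.4] pos [152.7 186.6   4.3]
lift t 15.0167 w 0.04 gf 30.0 F [ 0.2  0.2 -1.7] pos [151.9 186.4 128.8]
carry t 15.6917 w 0.0397 gf 30.0 F [ 0.4  0.9 -0.3] pos [ -0.3 149.9 134.4]
down t 16.8667 w 0.0397 gf 30.0 F [ 0.3 -0.4 -1.3] pos [-1.00e-01  1.50e+02  1.25e+01]
push y-nominal 2.0 f 20.6
t 22.8833 w 0.0003 gf 11.4 F [  2.  -21.7   4.9] pos [ -0.4 151.8  13.9]
saddle 616.0 -28.0 size 38.5 81.5 yaw 9.6 px [319. 148.] off [-1.  3.]
```

View pics/w5.png

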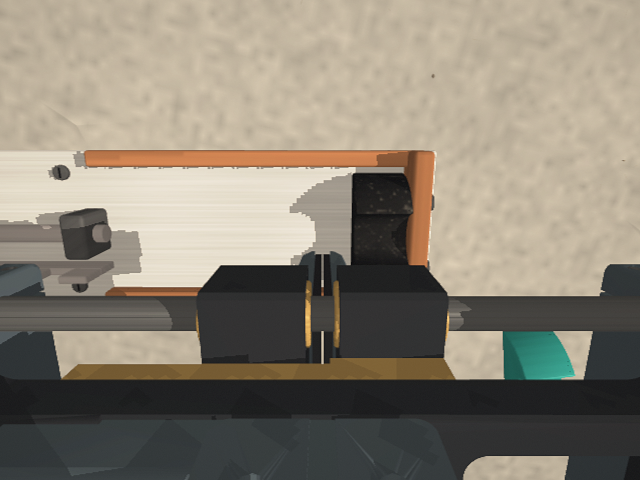

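The first saddle sits square against the stop at about (382,215). On to the second.

```bash
python3 - <<'E'
from h import *
pick((.616,-.028,9.6)); place(110); push(2,58)
s=look((.5874,-.1615),"w6")
im,c=snap("top"); save("t6",im)
E
python3 -c "
import cv2
cv2.imwrite('pics/v6.png',cv2.hconcat([cv2.resize(cv2.imread('pics/w6.png'),(400,300)),cv2.resize(cv2.imread('pics/t6.png')[150:390,160:480],(400,300))]))"
```

```text
grip t 29.075 w 0.0397 gf 30.0 F [-1.8  0.6  5.5] pos [161.9 -62.6   4.2]
lift t 29.8583 w 0.0397 gf 30.0 F [-0.5 -0.6 -2.6] pos [161.2 -62.6 128.9]
carry t 30.825 w 0.0403 gf 30.0 F [-0.4  0.1 -1.3] pos [  0.6 109.7 134.6]
down t 32.0 w 0.0397 gf 30.0 F [ 0.3  0.2 -2. ] pos [-1.00e-01  1.10e+02  1.25e+01]
push y-nominal 1.0 f 11.6
t 37.7083 w 0.0002 gf 6.0 F [  0.3 -11.5   1.6] pos [ -0.2 111.8  14. ]
saddle 553.4 -172.3 size 38.7 81.8 yaw 123.1 px [309. 111.] off [-11. -34.]
```

View pics/v6.png

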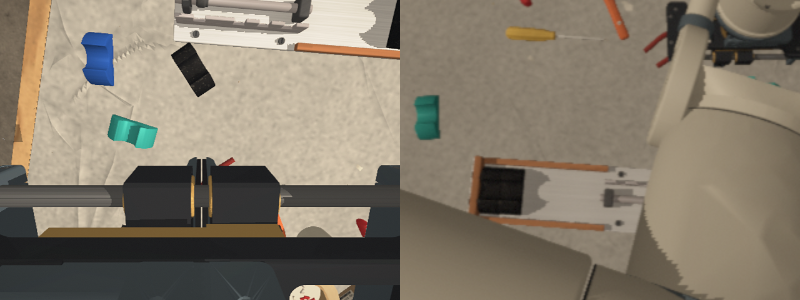

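The third saddle was knocked towards the fixture, to (.553,-.172). I'll look at it again from straight above, then load it.

```bash
sed -i 's/arm.grip(.07)/arm.grip(.062)/' h.py; python3 - <<'E'
from h import *
s=look((.5534,-.1723)); print(Fx(s[:2]))
pick(s); place(70); push(3,18)
arm.move_l(W(40,60,230),R(YAW),feed=.3)
im,c=snap("wrist"); save("w7",im)
E
```

```text
saddle 551.4 -173.8 size 38.5 81.7 yaw 123.2 px [319. 142.] off [-2. -3.]
[ 108.03606403 -212.70491587]
grip t 43.6333 w 0.04 gf 30.0 F [-0.4  0.2  6.6] pos [ 108.3 -212.8    4.4]
lift t 44.4167 w 0.04 gf 30.0 F [-0.6  1.1 -2. ] pos [ 107.4 -212.5  129. ]
carry t 45.575 w 0.0395 gf 30.0 F [-0.   0.7 -2.7] pos [  0.3  69.6 134.6]
down t 46.75 w 0.0397 gf 30.0 F [ 0.4 -0.4 -1.4] pos [-0.  70.  12.5]
push y-nominal 1.0 f 11.7
t 52.4583 w 0.0006 gf 5.8 F [ -0.5 -11.9   0.7] pos [-0.2 71.9 14. ]
```

View pics/w7.png

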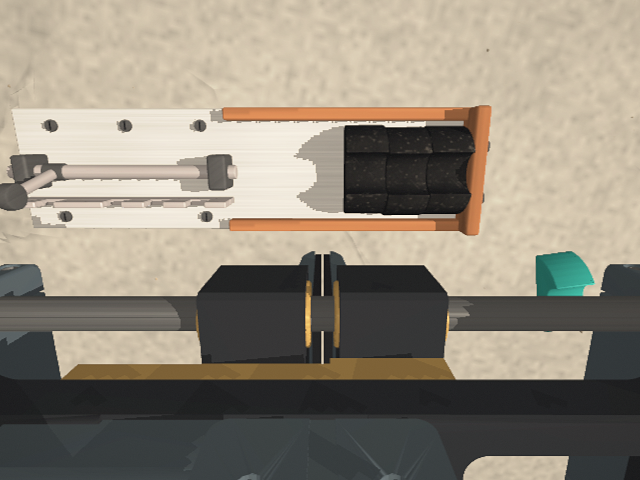

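The row is tight at x 345–475 px, and the bolt is parked with its tab at (12,197). Now I'll close the bolt.

```bash
python3 - <<'E'
from h import *
c=arm.get_calibration("wrist"); print(Fx(ray(c,[(12,197)],.084)[0]))
arm.grip(.04)
arm.move_to(tab(.25,-205.5,60),R(YAW)); arm.move_l(tab(.25,-205.5),R(YAW),feed=.2)
arm.grip(0); st("grip")
arm.move_l(tab(.25,-100),R(YAW),feed=.1); st("fwd")
swing(.25,1.25,-100,6,.08); st("down")
E
```

```text
[  15.92288981 -204.16770848   84.        ]
grip t 56.7833 w 0.0117 gf 30.0 F [-0.2  0.6  5.9] pos [  15.7 -205.6   65.6]
fwd t 57.9917 w 0.012 gf 30.0 F [1.2 1.6 6.2] pos [ 15.8 -99.9  65.6]
down t 59.6417 w 0.0119 gf 30.0 F [ 5.4  0.1 -0.9] pos [  59.5 -100.1   24.9]
```

```bash
python3 - <<'E'
from h import *
arm.move_l(tab(1.25,-100,-3),R(YAW),feed=.02); st("press")
arm.grip(.04); arm.move_l(tab(1.25,-100,90),R(YAW),feed=.2)
arm.move_to(W(70,0,270),R(YAW)); arm.sleep(.3)
im,c=snap("wrist"); save("w8",im)
print(proj(c,[W(59,-100,44),W(0,80,24),W(0,85,8),W(27,-100,27)]).round(1))
im2,_=snap("scene"); save("s8",im2)
a=im[60:260,60:560]
cv2.imwrite("pics/v8.png",cv2.vconcat([cv2.resize(a,(750,300)),cv2.resize(im2[140:440,150:525],(375,300)).repeat(1,0) if 0 else cv2.resize(im2[140:440,100:600],(750,300))])[:,:,::-1])
E
```

```text
press t 59.9417 w 0.0118 gf 30.0 F [5.9 0.8 4.9] pos [  60.2 -100.1   22.5]
[[228.5 197.9]
 [395.3 141.1]
 [397.  141.2]
 [230.5 166.7]]
```

View pics/v8.png

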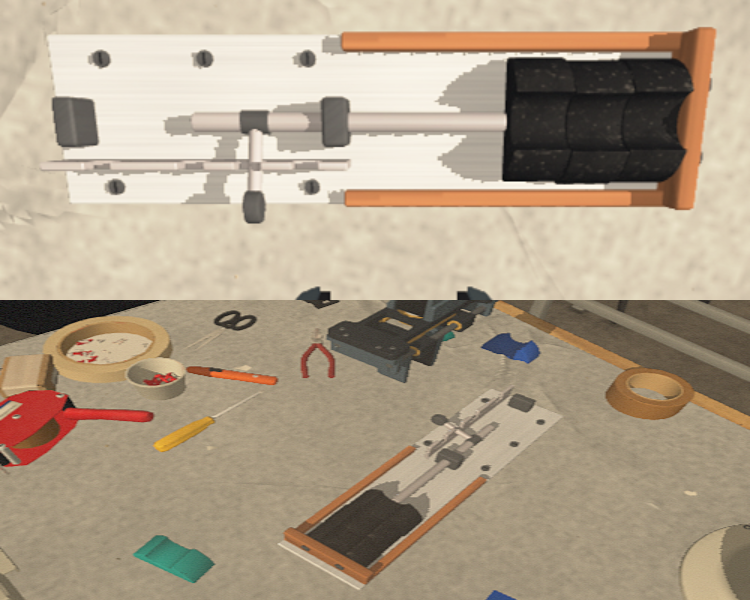

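The handle is down in the notch for three: the tab is at about (229,198) px and was predicted at (228,198). The tip stands just behind a tight row, and the tools have not moved.

```bash
python3 -c "
from rig import arm
print(arm.sign_off(),arm.current_t())"
```

```text
the job is handed in; nothing more can be done
the job is handed in; nothing more can be done
```

The job is handed in: all three saddles sit in one tight row hard against the end stop, the bolt stands just behind the last one with its handle fully down in the three-saddle notch, and the tools are undisturbed.

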